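Sweep salvaged parts into the catch tray

TASK

Clear the rework bench: sweep the three salvaged parts (the finned aluminium heat sink, the blue relay and the black and copper choke) along the bench through the open side of the catch tray, until all three lie flat and wholly inside it. Push them only, do not lift them off the bench or turn them over, and leave the paste jar, the flux bottle and the solder spool standing where they are.

Things in the scene. Friction and masses are not known exactly. Their poses are not given: they have to be found in the camera images.
- catch: Catch tray: three-sided aluminium fence fixed to the bench, yellow floor level with the bench (no step). Inside 220 mm along its x, 130 mm along its y; walls 10 mm thick, 28 mm high. Origin: centre of the floor, bench height; inner wall faces at x = -110, x = +110 and y = +65 mm; the side at y = -65 mm is open. z up; yaw varies by up to 0.3 rad.
- mouth (a point): The middle of the catch tray's open side at bench height, 65 mm from the tray's origin along its -y. Its axes are those of the tray.
- heatsink: Finned aluminium heat sink, 38 x 38 mm, 20 mm high. Origin: centre of its underside, z up. It lies flat and loose on the bench at any yaw, some 20 to 60 g.
- relay: Blue relay with a white panel on top, 36 mm (x) by 32 mm (y), 20 mm high. Origin: centre of its underside, z up. It lies flat and loose on the bench at any yaw, some 20 to 60 g.
- choke: Square black choke with a copper winding, 36 x 36 mm, 20 mm high. Origin: centre of its underside, z up. It lies flat and loose on the bench at any yaw, some 20 to 60 g.
- paste_jar: Solder paste jar with a green cap, 48 mm in diameter, 45 mm high, standing among the parts. Origin: centre of its underside, z up when upright. Loose bystander, to be left where it is.
- flux_bottle: Small flux bottle with a red cap, 32 mm in diameter, 75 mm high, on the side of the parts away from the tray. Origin: centre of its underside, z up when upright. Loose bystander, to be left where it is.
- solder_spool: Orange spool of solder standing on its flange, 60 mm in diameter, 40 mm high, beyond the work. Origin: centre of its underside, z up when upright. Loose bystander, to be left where it is.

How it is judged:
By the outcome, as a careful person would: the job done as asked, in the order asked, and still so for the second after the job is handed in, with the robot touching nothing.
It also fails if it takes over 72 s, if anything falls off the work surface, if the arm or the gripper's body presses on something with over 40 N, if the wrist force passes 120 N, or if a joint passes its speed limit or range.

ROBOT

A 6-joint arm with a two-finger parallel gripper is mounted at the origin on the work surface. World frame = base frame: x ahead of the robot, y to its left, z up, the work surface at z = 0. Lengths are in m, angles in rad, forces in N, time in s.
With the tool pointing down it reaches from about 0.3 to 0.775 m from the base axis. Payload 14.6 kg.
Tool frame: the origin (TCP) lies midway between the tips of the shut fingers; the grasp point (between the pads) lies 19 mm behind it (ctrl.tcp_to_grasp is the distance from the TCP to the grasp point, in m); z points along the fingers, y is the line along which they close (so a half turn about z gives the same grasp; the last joint's range is limited). The gripper opens to 94 mm and grips with 3 to 60 N. Pads are 16 mm wide; open, the fingers measure 119 mm over their backs; the gripper's body (75 mm by 177 mm) begins 78 mm behind the grasp point.
Start: joints at [-1.183, 0.3, 1.521, -0, 1.321, -0.067], TCP at [0.242, -0.494, 0.205] pointing down, gripper open.
Joint ranges: [-3.03, 3.03], [-0.79, 2.21], [0.23, 2.52], [-1.04, 4.18], [0, 3.07], [-2.55, 2.55]. Speed limits (rad/s): [2.22, 2.22, 2.57, 3.14, 3.14, 3.14].

INTERFACE

Orientations are given as a unit quaternion [w, x, y, z].
In Python, from bench import ctrl gives the robot as it stands.
- The arm moves only by the shell command python3 jog.py FILE [FORCE], which reads ROWS from the file FILE. ROWS is a JSON list that holds a single list of rows (three levels of brackets), with 1 to 8 rows, each of 7 numbers: the finger opening in m, then dx, dy, dz in shares of 0.6 m (1.0 is 0.6 m), then a rotation vector rx, ry, rz in normalised numbers (1 is pi rad); each row shifts and turns the commanded pose from where the row before left it, along the tool's axes as they then stand; what a row does not reach is not made up. A row lasts 1/8 s, in which the tool goes at most 0.0625 m and 0.188 rad, less where a joint would pass 70% of its speed; a pose out of reach is approached as far as the arm can. The fingers move at their own pace and stop on an object; FORCE is the grip in N (left out, the last holds). Time passes only in rows, so rows that do not move let the fingers close. It prints the time, the measured TCP pose, the force, the opening and the grip force at its end. Input that does not fit is refused with a message, and nothing moves.
- ctrl.read_state(): the state, without advancing time (a new reading comes with each control period).
- ctrl.grab_frame(name): name is "scene" or "side" or "wrist"; returns a dict with "image" (384x512x3 uint8, red, green, blue), "depth" (384x512 float32, m along the optical axis (not along the pixel's ray), 0 where there is no reading), "mtx" (3x3 intrinsics, pixels), "pose" (4x4, takes a point from camera to world coordinates). Camera axes: x right, y up, looking along -z (the intrinsics and any distortion apply to the point x, -y, -z); pixel columns grow to the right and rows downward; lengths in m; the calibration is good to about 2 mm. A picture is of the moment at which its call begins.
- ctrl.hand_in(): hands the job in; it is judged then, once.
The state is a dict: "t": time; "joint_positions": joint angles; "qvel": joint speeds; "tau": joint torques, N m; "position": TCP position; "tool_rot": TCP orientation; "contact_force": force on the tool from outside, world axes, zero at the start; "moment": the same for the moment, N m; "opening": finger opening in m; "finger_force": force on a finger pad.
Only numpy, scipy, OpenCV 4.12 (cv2) and the standard library are available. Lean on these libraries where they do the work, as an engineer would, in place of code of your own. Each camera call takes 0.05 s, during which the arm holds its last target. There are 200 camera calls.

## Working session

There is one attempt and no reset: what is moved stays moved. The work goes in short steps, Python scripts to look and compute and a shell command to move; the robot and the scene stay as the last step left them, time stands still between calls to the robot, and variables do not carry over. Pictures are saved under pics/ and viewed, at most 10 in all, crops included, and the job is handed in when it is done.

```bash
ls; mkdir -p pics
python3 - <<'E'
from bench import ctrl
import cv2
for n in("scene","side"):
    f=ctrl.grab_frame(n); cv2.imwrite(f"pics/{n}0.png",f["image"][...,::-1]); print(n,f["mtx"].tolist(),f["pose"].round(3).tolist())
    print((f["depth"]>0).mean())
s=ctrl.read_state();print(s)
E
```

```text
bench.py
jog.py
pics
scene [[396.2604395495034, 0.0, 254.59836153515408], [0.0, 396.2604395495034, 194.1804033811469], [0.0, 0.0, 1.0]] [[0.794, -0.415, 0.444, 1.0], [0.608, 0.555, -0.568, -0.584], [-0.011, 0.721, 0.693, 0.671], [0.0, 0.0, 0.0, 1.0]]
0.99603271484375
side [[377.6288760046953, 0.0, 258.0077364140215], [0.0, 377.6288760046953, 193.97834408961452], [0.0, 0.0, 1.0]] [[0.993, 0.095, -0.072, 0.53], [-0.119, 0.764, -0.635, -0.653], [-0.005, 0.639, 0.769, 0.708], [0.0, 0.0, 0.0, 1.0]]
0.9960581461588541
{'t': 0.1, 'joint_positions': array([-1.18257596e+00,  3.00372139e-01,  1.52147552e+00, -1.71453876e-05,
        1.32070590e+00, -6.65568082e-02]), 'qvel': array([-9.48013880e-05, -3.03435362e-04, -1.56928776e-03,  3.22806301e-04,
       -6.00061769e-05,  2.90677192e-04]), 'tau': array([ 1.94447231e-03, -5.32641685e+01, -3.53282511e+01,  7.10023334e-02,
        2.35034066e-02, -6.22244784e-05]), 'position': array([ 0.24152573, -0.49388703,  0.20498527]), 'tool_rot': array([-4.72919708e-04,  9.74257826e-01,  2.25436150e-01, -8.51367506e-05]), 'contact_force': array([-0.15799481, -0.12007753, -0.20212729]), 'moment': array([-0.01698508, -0.00422561,  0.04047468]), 'finger_force': 0.0, 'opening': 0.09400179937060912}
```

View pics/scene0.png

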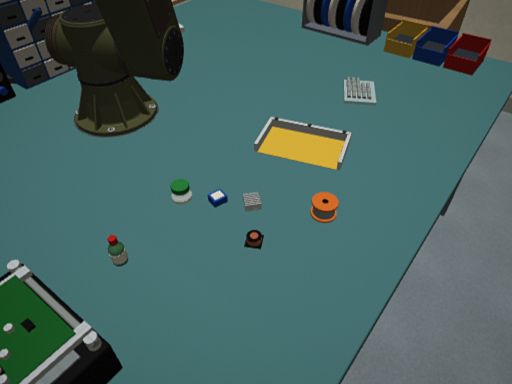

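View pics/side0.png

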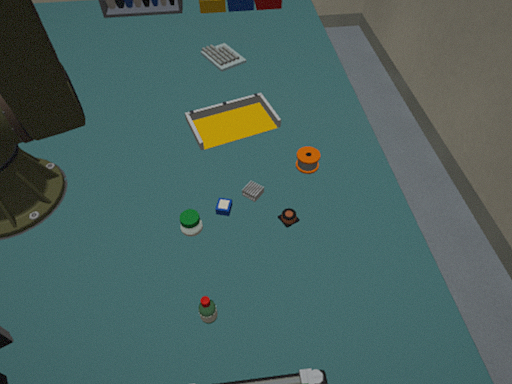

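Scene view: jar (180,190), relay (218,198), heat sink (252,201), choke (255,239), spool (324,207), flux bottle (118,250) and tray (303,145). In the side view the same things are at (191,222), (224,206), (253,190), (289,217), (308,160), (208,310) and (233,124).

```bash
cat > h.py <<'E'
import numpy as np, cv2
from bench import ctrl
# seeds (scene, side) used only for the first look; colour masks otherwise
def ray(f,uv):
    K=f["mtx"]; uv=np.atleast_2d(uv).astype(float)
    d=np.c_[(uv[:,0]-K[0,2])/K[0,0],-(uv[:,1]-K[1,2])/K[1,1],-np.ones(len(uv))]
    return f["pose"][:3,3], d@f["pose"][:3,:3].T
def plane(f,uv,z):
    o,d=ray(f,uv); return (o+d*((z-o[2])/d[:,2])[:,None])
def tri(f,g,a,b):
    o,d=ray(f,a);p,e=ray(g,b); d=d[0];e=e[0]
    s=np.linalg.lstsq(np.c_[d,-e],p-o,rcond=None)[0]
    return (o+s[0]*d+p+s[1]*e)/2, np.linalg.norm(o+s[0]*d-p-s[1]*e)
def cloud(f):
    v,u=np.mgrid[0:384,0:512]; o,d=ray(f,np.c_[u.ravel(),v.ravel()])
    return (o+d*f["depth"].reshape(-1,1)).reshape(384,512,3)
def blobs(f,box=(.25,.9,-.6,.3),zr=(.006,.09),minpx=25):
    P=cloud(f); m=(P[...,0]>box[0])&(P[...,0]<box[1])&(P[...,1]>box[2])&(P[...,1]<box[3])&(P[...,2]>zr[0])&(P[...,2]<zr[1])&(f["depth"]>0)
    n,l=cv2.connectedComponents(m.astype(np.uint8))
    for i in range(1,n):
        q=l==i
        if q.sum()<minpx: continue
        X=P[q]; zt=np.percentile(X[:,2],95); T=X[X[:,2]>zt-.006]
        r=cv2.minAreaRect((T[:,:2]*1000).astype(np.float32))
        vv,uu=np.nonzero(q)
        yield dict(px=(int(uu.mean()),int(vv.mean())),n=int(q.sum()),zt=round(float(zt),3),c=np.round(r[0],0),wh=np.round(r[1],0),ang=round(r[2],0),rgb=f["image"][q].mean(0).astype(int))
E
python3 - <<'E'
from h import *
F={}
for n in("scene","side"):
    f=F[n]=ctrl.grab_frame(n); print(n)
    for b in blobs(f): print(*b.values())
    h=cv2.cvtColor(f["image"],cv2.COLOR_RGB2HSV)
    m=cv2.inRange(h,(18,150,100),(30,255,255)); c=max(cv2.findContours(m,0,2)[0],key=cv2.contourArea)
    q=cv2.approxPolyDP(c,4,True)[:,0]; print("tray",q.tolist(),(plane(f,q,0)*1000).round()[:,:2].tolist())
E
```

```text
scene
(305, 133) 947 0.028 [557. 203.] [241. 144.] 16.0 [113 115 111]
(180, 191) 420 0.046 [ 437. -150.] [40. 45.] 44.0 [ 75 116  82]
(217, 197) 208 0.021 [ 513. -106.] [38. 34.] 77.0 [ 91 104 133]
(251, 200) 247 0.02 [585. -67.] [37. 41.] 48.0 [115 117 114]
(324, 205) 575 0.04 [736.  11.] [60. 59.] 80.0 [154  84  40]
(253, 237) 207 0.021 [ 658. -153.] [31. 34.] 58.0 [62 38 28]
(116, 250) 420 0.074 [ 468. -361.] [14. 17.] 49.0 [76 71 56]
(4, 276) 51 0.086 [ 396. -534.] [12. 20.] 1.0 [33 36 37]
(56, 298) 295 0.086 [ 502. -505.] [  7. 159.] 90.0 [22 24 23]
(47, 305) 84 0.086 [ 508. -521.] [146.   2.] 0.0 [18 40 21]
(85, 365) 2272 0.089 [ 631. -550.] [42. 97.] 3.0 [31 33 33]
tray [[258, 150], [336, 168], [343, 141], [272, 127]] [[470.0, 112.0], [680.0, 172.0], [638.0, 288.0], [436.0, 225.0]]
side
(228, 110) 973 0.029 [556. 206.] [241. 143.] 16.0 [110 110 107]
(308, 157) 470 0.041 [735.  12.] [59. 58.] 78.0 [141  82  27]
(253, 189) 259 0.021 [586. -64.] [40. 39.] 49.0 [104 107 106]
(223, 205) 225 0.022 [ 512. -104.] [38. 33.] 72.0 [ 89 107 131]
(190, 221) 479 0.046 [ 437. -150.] [42. 41.] 85.0 [ 62 110  75]
(289, 215) 193 0.021 [ 658. -151.] [32. 33.] 59.0 [67 49 39]
(207, 309) 390 0.075 [ 467. -361.] [15. 15.] 85.0 [82 72 57]
(324, 376) 59 0.086 [ 646. -511.] [22. 10.] 76.0 [38 45 45]
(260, 378) 236 0.086 [ 544. -503.] [129.   5.] 0.0 [35 42 43]
tray [[276, 126], [258, 102], [193, 120], [204, 148]] [[678.0, 175.0], [640.0, 293.0], [442.0, 232.0], [470.0, 110.0]]
```

Careful with the scale: shifts go in shares of 0.6 m and turns go in shares of pi rad. That gives: -0.172 rad / 3.1416 = -0.0547.

```bash
echo '[[[0.03, 0, 0, 0, 0, 0, -0.0547], [0.03, 0, 0, 0, 0, 0, -0.0547], [0.03, 0, 0, 0, 0, 0, -0.0547], [0.03, 0, 0, 0, 0, 0, -0.0547], [0.03, 0, 0, 0, 0, 0, -0.0547], [0.03, 0, 0, 0, 0, 0, -0.0547], [0.03, 0, 0, 0, 0, 0, -0.0544]]]' > mv.in && python3 jog.py mv.in
echo '[[[0.03, 0.05, 0.0533, 0, 0, 0, 0], [0.03, 0.05, 0.0533, 0, 0, 0, 0], [0.03, 0.05, 0.0533, 0, 0, 0, 0], [0.03, 0.05, 0.0533, 0, 0, 0, 0], [0.03, 0.05, 0.0533, 0, 0, 0, 0], [0.03, 0.05, 0.0533, 0, 0, 0, 0], [0.03, 0.05, 0.0533, 0, 0, 0, 0], [0.03, 0.05, 0.0533, 0, 0, 0, 0]]]' > mv.in && python3 jog.py mv.in
echo '[[[0.03, 0.05, 0.0533, 0, 0, 0, 0], [0.03, 0.05, 0.0533, 0, 0, 0, 0], [0.03, 0.05, 0.0533, 0, 0, 0, 0], [0.03, 0.0333, 0.045, 0, 0, 0, 0], [0.03, 0, 0, 0.05, 0, 0, 0], [0.03, 0, 0, 0.05, 0, 0, 0], [0.03, 0, 0, 0, 0, 0, 0]]]' > mv.in && python3 jog.py mv.in
cat >> h.py <<'E'
def to(tx,ty,tz=None,yaw=None):
    "mm displacement in tool axes to a world point (mm), turned yaw error"
    from scipy.spatial.transform import Rotation as R
    s=ctrl.read_state(); q=s["tool_rot"]; M=R.from_quat([*q[1:],q[0]]).as_matrix(); p=s["position"]*1000
    d=np.array([tx,ty,p[2] if tz is None else tz])-p
    print("t",round(s["t"],2),"pos",p.round(1),"yaw",round(np.degrees(np.arctan2(M[1,0],M[0,0])),2),"tilt",M[:2,2].round(4),"tool d",(M.T@d).round(1),"F",s["contact_force"].round(1))
E
python3 -c "
from h import *
to(589,-111,6)"
```

```text
t: 1.08
position: [0.2416, -0.494, 0.2053]
tool_rot: [-0.0, 0.674, 0.739, 0.0]
contact_force: [-0.1, 0.4, -0.6]
opening: 0.0306
finger_force: 0.0
t: 2.08
position: [0.4766, -0.2315, 0.2054]
tool_rot: [-0.0, 0.676, 0.737, -0.0]
contact_force: [-0.4, -0.3, 0.2]
opening: 0.0303
finger_force: 0.0
t: 2.95
position: [0.5878, -0.1122, 0.1435]
tool_rot: [-0.002, 0.676, 0.737, -0.001]
contact_force: [-0.1, -0.4, -0.1]
opening: 0.0303
finger_force: 0.0
t 2.95 pos [ 587.8 -112.2  143.5] yaw 94.99 tilt [-0.0041  0.0011] tool d [  0.9   1.9 137.5] F [-0.1 -0.4 -0.1]
```

Converted, 0.04 m / 0.6 = 0.0667, 0.03 m / 0.6 = 0.05.

```bash
echo '[[[0.03, 0, 0.0033, 0.0667, 0, 0, 0], [0.03, 0, 0, 0.0667, 0, 0, 0], [0.03, 0, 0, 0.05, 0, 0, 0], [0.03, 0, 0, 0.0333, 0, 0, 0], [0.03, 0, 0, 0.01, 0, 0, 0], [0.03, 0, 0, 0, 0, 0, 0]]]' > mv.in && python3 jog.py mv.in
echo '[[[0.03, 0.0167, 0, 0, 0, 0, 0], [0.03, 0.0167, 0, 0, 0, 0, 0], [0.03, 0.0167, 0, 0, 0, 0, 0], [0.03, 0.0167, 0, 0, 0, 0, 0], [0.03, 0.0167, 0, 0, 0, 0, 0], [0.03, 0.0167, 0, 0, 0, 0, 0], [0.03, 0.0167, 0, 0, 0, 0, 0], [0.03, 0, 0, 0, 0, 0, 0]]]' > mv.in && python3 jog.py mv.in
python3 -c "
from h import *
to(570,216)
f=ctrl.grab_frame('scene'); cv2.imwrite('pics/s1.png',cv2.resize(f['image'][110:290,140:380,::-1],None,fx=3,fy=3))"
```

```text
t: 3.7
position: [0.5912, -0.1124, 0.0103]
tool_rot: [0.0, 0.676, 0.737, 0.0]
contact_force: [-1.1, -1.0, 0.5]
opening: 0.0301
finger_force: 0.0
t: 4.7
position: [0.5846, -0.0419, 0.0094]
tool_rot: [-0.0, 0.675, 0.737, -0.0]
contact_force: [-0.2, -0.6, 0.0]
opening: 0.0301
finger_force: 0.0
t 4.7 pos [584.6 -41.9   9.4] yaw 95.03 tilt [-0.0001  0.0001] tool d [258.1   8.1   0. ] F [-0.2 -0.6  0. ]
```

View pics/s1.png

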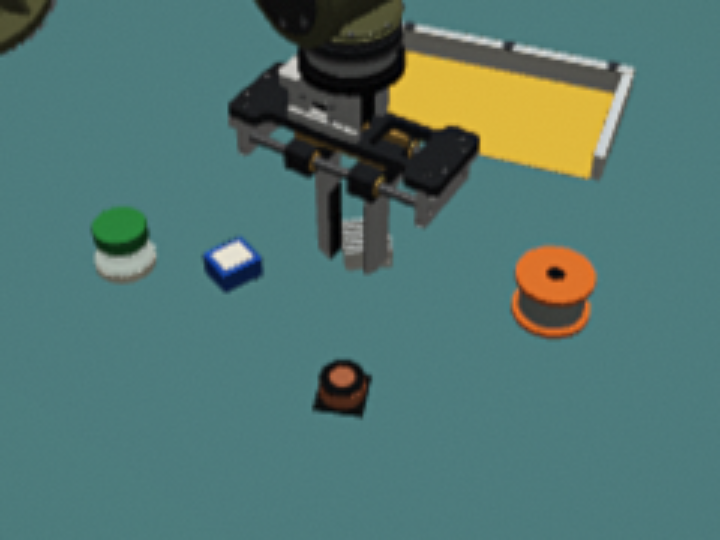

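The heat sink is nested in the finger gap (crop 360,245) and the others haven't moved, so I'll push on.

Converted, 0.012 m / 0.6 = 0.02.

```bash
echo '[[[0.03, 0.02, 0, 0, 0, 0, 0], [0.03, 0.02, 0, 0, 0, 0, 0], [0.03, 0.02, 0, 0, 0, 0, 0], [0.03, 0.02, 0, 0, 0, 0, 0], [0.03, 0.02, 0, 0, 0, 0, 0], [0.03, 0.02, 0, 0, 0, 0, 0], [0.03, 0.02, 0, 0, 0, 0, 0], [0.03, 0.02, 0, 0, 0, 0, 0]]]' > mv.in && python3 jog.py mv.in
echo '[[[0.03, 0.02, 0, 0, 0, 0, 0], [0.03, 0.02, 0, 0, 0, 0, 0], [0.03, 0.02, 0, 0, 0, 0, 0], [0.03, 0.02, 0, 0, 0, 0, 0], [0.03, 0.02, 0, 0, 0, 0, 0], [0.03, 0.02, 0, 0, 0, 0, 0], [0.03, 0.02, 0, 0, 0, 0, 0], [0.03, 0.02, 0, 0, 0, 0, 0]]]' > mv.in && python3 jog.py mv.in
python3 -c "
from h import *
to(561,210)
for n in ('scene','side'):
    for b in blobs(ctrl.grab_frame(n),zr=(.006,.024),box=(.4,.75,-.3,.25)): print(*b.values())"
```

```text
t: 5.75
position: [0.5762, 0.0538, 0.0094]
tool_rot: [-0.0, 0.676, 0.737, -0.0]
contact_force: [0.4, 0.6, -0.6]
opening: 0.0299
finger_force: 0.1
t: 6.75
position: [0.5679, 0.1495, 0.0094]
tool_rot: [-0.0, 0.676, 0.737, -0.0]
contact_force: [0.2, 0.7, -0.1]
opening: 0.0301
finger_force: 0.1
t 6.75 pos [567.9 149.5   9.4] yaw 94.99 tilt [-0. -0.] tool d [60.9 -1.6 -0. ] F [ 0.2  0.7 -0.1]
(266, 133) 139 0.023 [452. 166.] [ 16. 136.] 10.0 [79 79 76]
(295, 150) 146 0.023 [572. 156.] [51. 53.] 79.0 [99 98 88]
(340, 162) 36 0.022 [682. 196.] [ 9. 60.] 9.0 [90 89 79]
(216, 197) 213 0.02 [ 513. -106.] [37. 33.] 73.0 [ 92 107 136]
(181, 197) 146 0.023 [ 444. -157.] [43. 23.] 50.0 [143 151 142]
(318, 214) 73 0.023 [733. -11.] [ 8. 33.] 85.0 [68 60 52]
(253, 237) 209 0.021 [ 658. -153.] [32. 32.] 61.0 [65 40 29]
(273, 116) 76 0.023 [673. 201.] [ 8. 69.] 25.0 [85 85 81]
(198, 113) 86 0.022 [459. 238.] [48.  5.] 14.0 [77 76 72]
(195, 134) 62 0.023 [447. 166.] [  9. 132.] 17.0 [108 103  95]
(237, 127) 156 0.022 [565. 168.] [53. 58.] 6.0 [101  99  94]
(305, 165) 86 0.022 [726.  -2.] [16. 46.] 61.0 [64 64 60]
(223, 205) 230 0.021 [ 512. -104.] [37. 32.] 73.0 [ 89 108 133]
(288, 214) 191 0.022 [ 657. -152.] [32. 33.] 73.0 [68 50 39]
(192, 228) 153 0.023 [ 438. -160.] [45. 22.] 11.0 [128 135 128]
```

Converted, 0.012 m / 0.6 = 0.02, 0.01 m / 0.6 = 0.0167.

```bash
echo '[[[0.03, 0.02, 0, 0, 0, 0, 0], [0.03, 0.02, 0, 0, 0, 0, 0], [0.03, 0.02, 0, 0, 0, 0, 0], [0.03, 0.0167, 0, 0, 0, 0, 0], [0.03, 0.0117, 0, 0, 0, 0, 0], [0.03, 0.0067, 0, 0, 0, 0, 0], [0.03, 0.0033, 0, 0, 0, 0, 0], [0.03, 0, 0, 0, 0, 0, 0]]]' > mv.in && python3 jog.py mv.in
echo '[[[0.03, -0.02, 0, 0, 0, 0, 0], [0.03, -0.0417, 0, 0, 0, 0, 0], [0.03, -0.0167, 0, -0.0667, 0, 0, 0], [0.03, -0.05, 0.0083, -0.0667, 0, 0, 0], [0.03, -0.0833, 0.0167, -0.0333, 0, 0, 0], [0.03, -0.0833, 0.0167, 0, 0, 0, 0], [0.03, -0.0833, 0.0167, 0, 0, 0, 0], [0.03, -0.0833, 0.0167, 0, 0, 0, 0]]]' > mv.in && python3 jog.py mv.in
echo '[[[0.03, -0.0833, 0.0167, 0, 0, 0, 0], [0.03, -0.0833, 0.0167, 0, 0, 0, 0], [0.03, -0.05, 0, 0, 0, 0, 0], [0.03, 0, 0, 0, 0, 0, 0]]]' > mv.in && python3 jog.py mv.in
python3 -c "
from h import *
to(662,-202,9)
for n in ('scene','side'):
    for b in blobs(ctrl.grab_frame(n),zr=(.006,.024),box=(.4,.75,-.3,.25)): print(*b.values())"
```

```text
t: 7.85
position: [0.5629, 0.2074, 0.0094]
tool_rot: [-0.0, 0.676, 0.737, 0.0]
contact_force: [-0.0, 0.2, -0.7]
opening: 0.0303
finger_force: 0.0
t: 8.85
position: [0.6317, -0.0672, 0.1096]
tool_rot: [0.0, 0.676, 0.737, 0.0]
contact_force: [0.7, 1.3, -1.0]
opening: 0.0302
finger_force: 0.0
t: 9.35
position: [0.6622, -0.1951, 0.1089]
tool_rot: [-0.0, 0.677, 0.736, -0.0]
contact_force: [-0.3, 0.5, -0.0]
opening: 0.0299
finger_force: 0.0
t 9.35 pos [ 662.2 -195.1  108.9] yaw 94.8 tilt [-0.0005  0.    ] tool d [-6.8 -0.7 99.9] F [-0.3  0.5 -0. ]
(277, 126) 197 0.023 [456. 203.] [122.  62.] 69.0 [86 86 81]
(308, 138) 162 0.02 [562. 225.] [39. 42.] 43.0 [123 124 120]
(339, 163) 34 0.022 [685. 189.] [ 9. 47.] 4.0 [99 98 87]
(216, 197) 196 0.021 [ 512. -106.] [37. 34.] 74.0 [106 121 151]
(181, 197) 145 0.023 [ 445. -155.] [43. 25.] 55.0 [155 164 154]
(318, 214) 72 0.023 [732. -11.] [ 8. 34.] 82.0 [71 65 58]
(253, 237) 209 0.021 [ 658. -153.] [33. 32.] 65.0 [71 44 32]
(233, 114) 169 0.021 [561. 227.] [40. 40.] 44.0 [117 116 110]
(200, 113) 110 0.023 [466. 241.] [63.  7.] 15.0 [85 84 80]
(195, 134) 62 0.023 [444. 164.] [  8. 133.] 20.0 [120 114 105]
(223, 205) 228 0.022 [ 512. -104.] [38. 32.] 72.0 [ 98 119 146]
(289, 214) 189 0.021 [ 657. -151.] [33. 32.] 81.0 [75 56 44]
(192, 228) 157 0.022 [ 438. -159.] [44. 26.] 14.0 [140 147 139]
```

Run:
```python
from h import *
ims=[]
for n in ('scene','side'):
    f=ctrl.grab_frame(n); P=cloud(f); u,v={'scene':(253,240),'side':(289,216)}[n]
    h=cv2.cvtColor(f["image"],cv2.COLOR_RGB2HSV); m=np.zeros((384,512),np.uint8); m[v-18:v+18,u-18:u+18]=(np.abs(h[...,0].astype(int)-90)>12)[v-18:v+18,u-18:u+18]|(h[...,2]<60)[v-18:v+18,u-18:u+18]
    w=P[v-18:v+18,u-18:u+18][m[v-18:v+18,u-18:u+18]>0]; lo=w[w[:,2]<.013]; r=cv2.minAreaRect((w[:,:2]*1000).astype(np.float32)); print(n,r,np.histogram(w[:,2]*1000,bins=range(-4,28,4))[0])
    ims.append(cv2.resize(f['image'][v-18:v+18,u-18:u+18,::-1],None,fx=10,fy=10,interpolation=cv2.INTER_CUBIC))
cv2.imwrite('pics/choke.png',np.hstack(ims))
```

```text
scene ((816.026611328125, -367.77410888671875), (40.681640625, 566.8289184570312), 36.306129455566406) [  0  37  34  20  22 120  35]
side ((597.31494140625, -371.6095886230469), (578.360107421875, 58.29283905029297), 73.62616729736328) [ 5 40 35 15 16 85 45]
```

View pics/choke.png

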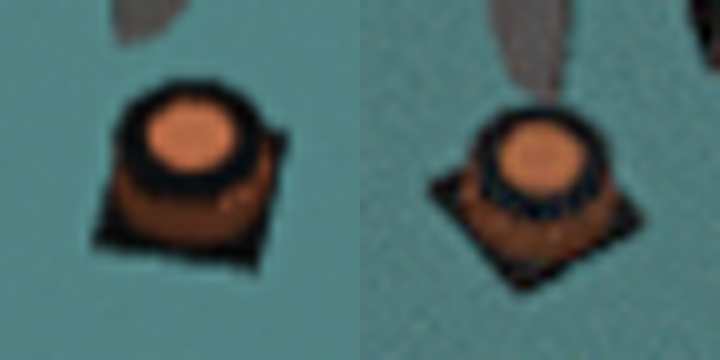

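The choke is a low square plate under a round winding, with a corner pointing at the pusher (side crop 520,290). I'll push it low with a 20 mm gap.

Converted, 0.03 m / 0.6 = 0.05, 0.02 m / 0.6 = 0.0333, -0.003 rad / 3.1416 = -0.001.

```bash
echo '[[[0.02, -0.01, 0, 0.0333, 0, 0, -0.001], [0.02, 0, 0, 0.05, 0, 0, 0], [0.02, 0, 0, 0.05, 0, 0, 0], [0.02, 0, 0, 0.03, 0, 0, 0], [0.02, 0, 0, 0.0083, 0, 0, 0], [0.02, 0, 0, 0.0033, 0, 0, 0], [0.02, 0, 0, 0, 0, 0, 0]]]' > mv.in && python3 jog.py mv.in
echo '[[[0.02, 0.0167, 0, 0, 0, 0, 0], [0.02, 0.0167, 0, 0, 0, 0, 0], [0.02, 0.0167, 0, 0, 0, 0, 0], [0.02, 0.0167, 0, 0, 0, 0, 0], [0.02, 0.0167, 0, 0, 0, 0, 0], [0.02, 0.0167, 0, 0, 0, 0, 0], [0.02, 0.0167, 0, 0, 0, 0, 0], [0.02, 0.0167, 0, 0, 0, 0, 0]]]' > mv.in && python3 jog.py mv.in
python3 -c "
from h import *
to(626,209)
ims=[]
for n,u,v in (('scene',255,225),('side',285,200)):
    f=ctrl.grab_frame(n)
    for b in blobs(f,zr=(.006,.024),box=(.57,.71,-.2,.05)): print(*b.values())
    ims.append(cv2.resize(f['image'][v-45:v+35,u-40:u+40,::-1],None,fx=5,fy=5))
cv2.imwrite('pics/c2.png',np.hstack(ims))"
```

```text
t: 10.42
position: [0.6639, -0.1984, 0.0054]
tool_rot: [0.001, 0.675, 0.738, 0.0]
contact_force: [0.3, -0.3, -0.5]
opening: 0.0198
finger_force: 0.0
t: 11.42
position: [0.6562, -0.118, 0.0044]
tool_rot: [-0.0, 0.675, 0.738, 0.0]
contact_force: [-0.3, -0.9, -0.4]
opening: 0.0204
finger_force: 0.2
t 11.43 pos [ 656.2 -118.     4.4] yaw 95.15 tilt [-0.  0.] tool d [328.4  -0.7   0. ] F [-0.3 -0.9 -0.4]
(272, 225) 87 0.021 [ 671. -102.] [15. 54.] 10.0 [58 50 45]
(256, 226) 46 0.022 [ 644. -123.] [22. 10.] 65.0 [41 45 45]
(287, 197) 106 0.022 [ 664. -101.] [20. 50.] 11.0 [79 58 47]
(279, 205) 30 0.023 [ 637. -121.] [ 9. 20.] 40.0 [76 76 75]
```

View pics/c2.png

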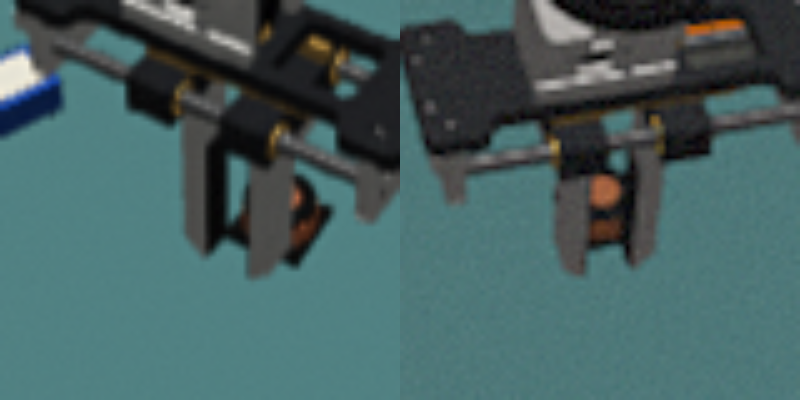

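The choke is centred ahead of the fingers, so I continue.

Converted, 0.012 m / 0.6 = 0.02.

```bash
echo '[[[0.02, 0.02, 0, 0, 0, 0, 0], [0.02, 0.02, 0, 0, 0, 0, 0], [0.02, 0.02, 0, 0, 0, 0, 0], [0.02, 0.02, 0, 0, 0, 0, 0], [0.02, 0.02, 0, 0, 0, 0, 0], [0.02, 0.02, 0, 0, 0, 0, 0], [0.02, 0.02, 0, 0, 0, 0, 0], [0.02, 0.02, 0, 0, 0, 0, 0]]]' > mv.in && python3 jog.py mv.in
echo '[[[0.02, 0.02, 0, 0, 0, 0, 0], [0.02, 0.02, 0, 0, 0, 0, 0], [0.02, 0.02, 0, 0, 0, 0, 0], [0.02, 0.02, 0, 0, 0, 0, 0], [0.02, 0.02, 0, 0, 0, 0, 0], [0.02, 0.02, 0, 0, 0, 0, 0], [0.02, 0.02, 0, 0, 0, 0, 0], [0.02, 0.02, 0, 0, 0, 0, 0]]]' > mv.in && python3 jog.py mv.in
python3 -c "
from h import *
to(626,209)
for n in ('scene','side'):
    f=ctrl.grab_frame(n)
    for b in blobs(f,zr=(.006,.024),box=(.57,.71,-.0,.15)): print(*b.values())
cv2.imwrite('pics/c3.png',cv2.resize(f['image'][100:200,200:340,::-1],None,fx=5,fy=5))"
```

```text
t: 12.52
position: [0.6476, -0.0222, 0.0045]
tool_rot: [0.0, 0.675, 0.738, 0.0]
contact_force: [-0.3, -0.3, 0.5]
opening: 0.02
finger_force: 0.1
t: 13.52
position: [0.639, 0.0734, 0.0044]
tool_rot: [-0.0, 0.675, 0.738, 0.0]
contact_force: [0.3, -1.7, 0.7]
opening: 0.0201
finger_force: 0.1
t 13.53 pos [639.   73.4   4.4] yaw 95.16 tilt [-0.  0.] tool d [136.2  -0.7   0. ] F [ 0.3 -1.7  0.7]
(310, 177) 60 0.022 [655.  88.] [12. 52.] 4.0 [57 52 48]
(296, 177) 37 0.023 [627.  66.] [21.  8.] 64.0 [46 51 51]
(269, 142) 99 0.022 [644.  92.] [23. 56.] 14.0 [75 58 48]
```

View pics/c3.png

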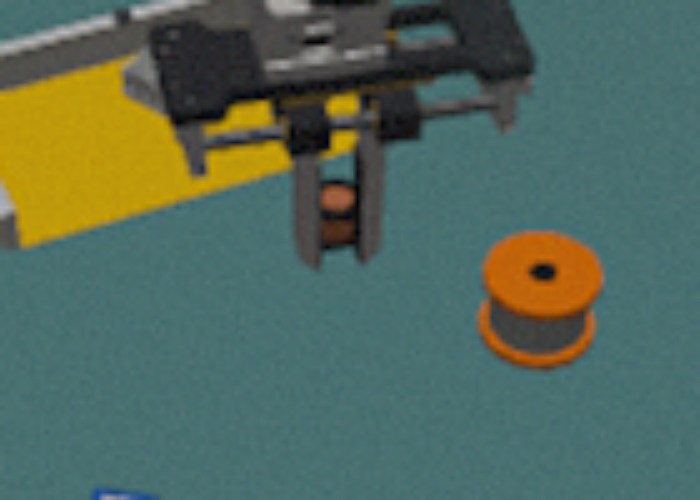

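Converted, 0.012 m / 0.6 = 0.02.

```bash
echo '[[[0.02, 0.02, 0, 0, 0, 0, 0], [0.02, 0.02, 0, 0, 0, 0, 0], [0.02, 0.02, 0, 0, 0, 0, 0], [0.02, 0.02, 0, 0, 0, 0, 0], [0.02, 0.02, 0, 0, 0, 0, 0], [0.02, 0.02, 0, 0, 0, 0, 0], [0.02, 0.02, 0, 0, 0, 0, 0], [0.02, 0.02, 0, 0, 0, 0, 0]]]' > mv.in && python3 jog.py mv.in
echo '[[[0.02, 0.02, 0, 0, 0, 0, 0], [0.02, 0.0167, 0, 0, 0, 0, 0], [0.02, 0.0117, 0, 0, 0, 0, 0], [0.02, 0.0083, 0, 0, 0, 0, 0], [0.02, 0.0033, 0, 0, 0, 0, 0], [0.02, 0, 0, 0, 0, 0, 0]]]' > mv.in && python3 jog.py mv.in
echo '[[[0.02, -0.02, 0, 0, 0, 0, 0], [0.02, -0.0417, 0, 0, 0, 0, 0], [0.02, -0.0167, 0, -0.0667, 0, 0, 0], [0.014, -0.05, -0.0233, -0.0667, 0, 0, 0], [0.014, -0.0833, -0.0417, -0.0417, 0, 0, 0], [0.014, -0.0833, -0.0417, 0, 0, 0, 0], [0.014, -0.0833, -0.0417, 0, 0, 0, 0], [0.014, -0.0833, -0.0417, 0, 0, 0, 0]]]' > mv.in && python3 jog.py mv.in
echo '[[[0.014, -0.0833, -0.0417, 0, 0, 0, 0], [0.014, -0.0383, -0.0117, 0, 0, 0, 0], [0.014, 0, 0, 0, 0, 0, 0.0255], [0.014, 0, 0, 0, 0, 0, 0]]]' > mv.in && python3 jog.py mv.in
python3 -c "
from h import *
to(513,-155,8)
for n in ('scene','side'):
    for b in blobs(ctrl.grab_frame(n),zr=(.006,.024),box=(.4,.8,-.3,.25)): print(*b.values())"
```

```text
t: 14.62
position: [0.6303, 0.169, 0.0044]
tool_rot: [0.0, 0.675, 0.738, 0.0]
contact_force: [-0.0, -1.5, 0.4]
opening: 0.0202
finger_force: 0.1
t: 15.38
position: [0.6272, 0.204, 0.0044]
tool_rot: [-0.0, 0.675, 0.738, 0.0]
contact_force: [-0.5, -0.5, 0.6]
opening: 0.0196
finger_force: 0.0
t: 16.38
position: [0.5374, -0.0844, 0.1097]
tool_rot: [0.0, 0.675, 0.738, 0.0]
contact_force: [2.1, 0.0, 1.1]
opening: 0.0136
finger_force: 0.0
t: 16.88
position: [0.5128, -0.1585, 0.1095]
tool_rot: [0.0, 0.704, 0.71, 0.0]
contact_force: [0.1, 0.2, -0.4]
opening: 0.014
finger_force: 0.0
t 16.88 pos [ 512.8 -158.5  109.5] yaw 90.53 tilt [ 0. -0.] tool d [  3.5   0.2 101.5] F [ 0.1  0.2 -0.4]
(274, 129) 222 0.023 [456. 182.] [155.  66.] 76.0 [82 82 77]
(308, 138) 168 0.02 [562. 225.] [39. 38.] 45.0 [117 118 113]
(330, 146) 118 0.02 [631. 231.] [32. 35.] 16.0 [71 42 28]
(341, 160) 41 0.024 [681. 204.] [ 9. 72.] 9.0 [100  99  89]
(216, 197) 210 0.021 [ 512. -106.] [38. 33.] 76.0 [ 95 110 140]
(181, 197) 145 0.022 [ 444. -157.] [42. 25.] 53.0 [147 156 146]
(322, 214) 119 0.023 [742.  -5.] [48. 17.] 22.0 [68 62 55]
(273, 115) 79 0.023 [671. 208.] [12. 81.] 24.0 [93 93 89]
(257, 111) 109 0.021 [630. 231.] [32. 35.] 6.0 [86 61 35]
(237, 113) 74 0.021 [574. 227.] [23. 44.] 2.0 [119 116 105]
(306, 165) 97 0.023 [730.  -2.] [20. 49.] 72.0 [71 69 65]
(223, 205) 214 0.022 [ 512. -105.] [38. 33.] 72.0 [100 118 143]
(192, 228) 158 0.022 [ 438. -160.] [44. 27.] 13.0 [137 144 136]
```

Converted, 0.03 m / 0.6 = 0.05, 0.025 m / 0.6 = 0.0417.

```bash
echo '[[[0.014, 0, 0, 0.05, 0, 0, 0], [0.014, 0, 0, 0.05, 0, 0, 0], [0.014, 0, 0, 0.0417, 0, 0, 0], [0.014, 0, 0, 0.02, 0, 0, 0], [0.014, 0, 0, 0.0083, 0, 0, 0], [0.014, 0, 0, 0, 0, 0, 0]]]' > mv.in && python3 jog.py mv.in
echo '[[[0.014, 0.02, 0, 0, 0, 0, 0], [0.014, 0.0167, 0, 0, 0, 0, 0], [0.014, 0.0133, 0, 0, 0, 0, 0], [0.014, 0.0133, 0, 0, 0, 0, 0], [0.014, 0.0133, 0, 0, 0, 0, 0], [0.014, 0.0133, 0, 0, 0, 0, 0], [0.014, 0.0133, 0, 0, 0, 0, 0], [0.014, 0.0133, 0, 0, 0, 0, 0]]]' > mv.in && python3 jog.py mv.in
echo '[[[0.014, 0.0167, 0, 0, 0, 0, 0], [0.014, 0.0167, 0, 0, 0, 0, 0], [0.014, 0.0167, 0, 0, 0, 0, 0], [0.014, 0.0167, 0, 0, 0, 0, 0], [0.014, 0.0167, 0, 0, 0, 0, 0]]]' > mv.in && python3 jog.py mv.in
python3 -c "
from h import *
to(510,165)
ims=[]
for n,u,v in (('scene',235,185),('side',225,185)):
    f=ctrl.grab_frame(n); P=cloud(f)
    h=cv2.cvtColor(f['image'],cv2.COLOR_RGB2HSV); m=cv2.inRange(h,(105,130,40),(125,255,255))>0
    m&=(P[...,0]>.4)&(P[...,0]<.65)&(abs(P[...,1])<.25)
    r=cv2.minAreaRect((P[m][:,:2]*1000).astype(np.float32)); print(n,m.sum(),r)
    ims.append(cv2.resize(f['image'][v-45:v+35,u-40:u+40,::-1],None,fx=5,fy=5))
cv2.imwrite('pics/r1.png',np.hstack(ims))"
```

```text
t: 17.73
position: [0.5135, -0.1577, 0.0079]
tool_rot: [0.0, 0.703, 0.711, 0.0]
contact_force: [0.4, -0.1, -0.3]
opening: 0.0139
finger_force: 0.0
t: 18.73
position: [0.5125, -0.0871, 0.0074]
tool_rot: [-0.0, 0.704, 0.711, -0.0]
contact_force: [0.3, -0.5, -0.3]
opening: 0.014
finger_force: 0.1
t: 19.35
position: [0.512, -0.0369, 0.0075]
tool_rot: [0.0, 0.704, 0.711, 0.0]
contact_force: [-0.0, 0.4, -1.1]
opening: 0.0137
finger_force: 0.0
t 19.35 pos [512.  -36.9   7.5] yaw 90.58 tilt [0. 0.] tool d [202.  -0.   0.] F [-0.   0.4 -1.1]
scene 38 ((511.42498779296875, 7.295076370239258), (11.449897766113281, 48.949134826660156), 33.07730484008789)
side 56 ((595.0931396484375, 71.7944107055664), (295.1208801269531, 88.89337158203125), 54.170188903808594)
```

View pics/r1.png

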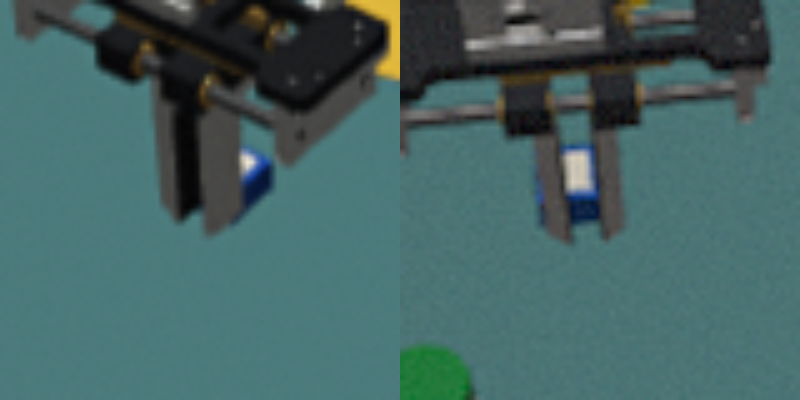

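The relay sits square against both fingers; pushing on into the tray.

Converted, 0.012 m / 0.6 = 0.02.

```bash
echo '[[[0.014, 0.02, 0, 0, 0, 0, 0], [0.014, 0.02, 0, 0, 0, 0, 0], [0.014, 0.02, 0, 0, 0, 0, 0], [0.014, 0.02, 0, 0, 0, 0, 0], [0.014, 0.02, 0, 0, 0, 0, 0], [0.014, 0.02, 0, 0, 0, 0, 0], [0.014, 0.02, 0, 0, 0, 0, 0], [0.014, 0.02, 0, 0, 0, 0, 0]]]' > mv.in && python3 jog.py mv.in
echo '[[[0.014, 0.02, 0, 0, 0, 0, 0], [0.014, 0.02, 0, 0, 0, 0, 0], [0.014, 0.02, 0, 0, 0, 0, 0], [0.014, 0.02, 0, 0, 0, 0, 0], [0.014, 0.02, 0, 0, 0, 0, 0], [0.014, 0.02, 0, 0, 0, 0, 0], [0.014, 0.02, 0, 0, 0, 0, 0], [0.014, 0.02, 0, 0, 0, 0, 0]]]' > mv.in && python3 jog.py mv.in
echo '[[[0.014, 0.0117, 0, 0, 0, 0, 0], [0.014, 0.0067, 0, 0, 0, 0, 0], [0.014, 0.0033, 0, 0, 0, 0, 0], [0.014, 0, 0, 0, 0, 0, 0]]]' > mv.in && python3 jog.py mv.in
echo '[[[0.014, -0.0167, 0, 0, 0, 0, 0], [0.014, -0.0417, 0, 0, 0, 0, 0], [0.014, -0.0167, 0, -0.0667, 0, 0, 0], [0.014, -0.0833, 0, -0.0833, 0, 0, 0], [0.014, -0.1, 0, -0.05, 0, 0, 0], [0.014, -0.1, 0, 0, 0, 0, 0], [0.014, -0.1, 0, 0, 0, 0, 0], [0.014, 0, 0, 0, 0, 0, 0]]]' > mv.in && python3 jog.py mv.in
python3 -c "
from h import *
to(510,165)
ims=[]
for n,u,v in (('scene',290,165),('side',250,160)):
    f=ctrl.grab_frame(n)
    for b in blobs(f,zr=(.006,.09),box=(.4,.8,-.4,.28)): print(*b.values())
    ims.append(cv2.resize(f['image'][v-80:v+60,u-80:u+80,::-1],(400,350)))
cv2.imwrite('pics/end.png',np.hstack(ims))"
```

```text
t: 20.45
position: [0.5111, 0.0591, 0.0074]
tool_rot: [-0.0, 0.704, 0.711, -0.0]
contact_force: [0.4, 0.8, -0.5]
opening: 0.0142
finger_force: 0.1
t: 21.45
position: [0.5101, 0.1552, 0.0075]
tool_rot: [-0.0, 0.704, 0.711, 0.0]
contact_force: [0.3, -0.9, 0.0]
opening: 0.014
finger_force: 0.1
t: 21.95
position: [0.51, 0.1673, 0.0074]
tool_rot: [-0.0, 0.704, 0.711, 0.0]
contact_force: [0.4, -0.4, -0.3]
opening: 0.0138
finger_force: 0.0
t: 22.95
position: [0.512, -0.1017, 0.1196]
tool_rot: [0.0, 0.705, 0.709, -0.0]
contact_force: [0.6, -0.1, -0.4]
opening: 0.0139
finger_force: 0.0
t 22.95 pos [ 512.  -101.7  119.6] yaw 90.28 tilt [ 0.0001 -0.0004] tool d [ 2.667e+02 -7.000e-01 -1.000e-01] F [ 0.6 -0.1 -0.4]
(293, 130) 819 0.027 [530. 195.] [184. 140.] 17.0 [111 113 109]
(284, 136) 138 0.021 [503. 193.] [34. 39.] 0.0 [ 89 102 130]
(342, 152) 144 0.028 [671. 224.] [ 10. 117.] 17.0 [158 160 156]
(330, 146) 118 0.02 [632. 228.] [31. 32.] 43.0 [70 41 27]
(180, 191) 420 0.045 [ 437. -150.] [40. 47.] 45.0 [ 78 122  86]
(324, 205) 571 0.04 [736.  10.] [59. 58.] 66.0 [160  88  43]
(116, 251) 423 0.074 [ 468. -361.] [14. 18.] 49.0 [79 75 59]
(271, 110) 191 0.029 [671. 224.] [ 12. 114.] 17.0 [122 126 124]
(235, 104) 140 0.029 [577. 274.] [29.  8.] 9.0 [109 107 101]
(260, 110) 30 0.021 [639. 234.] [12. 33.] 20.0 [100  78  23]
(308, 157) 468 0.041 [735.  13.] [60. 58.] 58.0 [151  88  28]
(190, 221) 480 0.046 [ 437. -150.] [42. 41.] 64.0 [ 66 118  80]
(207, 309) 390 0.075 [ 468. -361.] [15. 16.] 84.0 [88 77 61]
```

View pics/end.png

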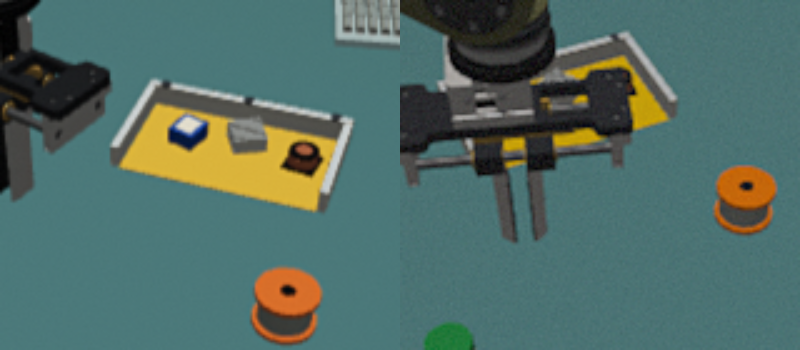

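The relay (187,130), heat sink (247,135) and choke (302,157) all lie flat with yellow floor around them. The jar, bottle and spool read the same positions as at the start.

```bash
python3 -c "
from bench import ctrl
print(ctrl.hand_in())"
```

```text
the job is handed in; nothing more can be done
None
```

The job is handed in: the heat sink, relay and choke were pushed along the bench and lie flat inside the catch tray, the jar, bottle and spool are unmoved, and it took about 23 s of the 72 s allowed (no verdict was returned).

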